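# Zero the kitchen scale under the wire shelf

### The arm

A 6-joint arm with a two-finger parallel gripper is mounted at the origin on the work surface. World frame = base frame: x ahead of the robot, y to its left, z up, the work surface at z = 0. Lengths are in m, angles in rad, forces in N, time in s.
With the tool pointing down it reaches from about 0.275 to 0.825 m from the base axis. Payload 4.9 kg.
Tool frame: the origin (TCP) lies on the front face of the gripper's body, between the roots of the fingers; the fingertips stand 73 mm ahead of it and the grasp point (between the pads) lies 54 mm ahead of it (ctrl.pinch_z is the z of the grasp point in the tool frame, in m); z points along the fingers, y is the line along which they close (so a half turn about z gives the same grasp; the last joint's range is limited). The gripper opens to 85 mm and grips with 20 to 120 N. Pads are 22 mm wide; open, the fingers measure 114 mm over their backs; the gripper's body (76 mm by 85 mm) begins 54 mm behind the grasp point. The pads swing forward as they close: fully open they stand 13 mm farther back than shut.
Start: joints at [-1.382, 0.326, -0.193, 1.052, 0, 1.437], TCP at [0.174, -0.522, 0.304] pointing down, gripper open.
Joint ranges: [-2.65, 2.65], [-0.97, 1.79], [-1.3, 1.35], [-1.93, 2.1], [-1.47, 1.37], [-3.14, 3.14]. Speed limits (rad/s): [2.57, 2.57, 3.14, 3.14, 3.14, 3.14].

### API

Orientations are given as [roll, pitch, yaw] about the fixed x, y, z axes, in that order (R = Rz(yaw) Ry(pitch) Rx(roll)).
In Python, from station import ctrl gives the robot as it stands. The module is installed in compiled form; this text tells all that it offers.
- The arm moves only by the tool drive_tool, never from a script. Its argument "steps" is a list of rows, each a list of 2 entries, a list of its own where there are three numbers: the shift along the tool's x, y, z normalised to -1 to 1, where 1 is 0.02 m, then the turn, a rotation vector about the tool's x, y, z normalised to -1 to 1, where 1 is 0.08 rad. A call has 1 to 5 rows; each row shifts and turns the commanded pose from where the row before left it, along the tool's axes as they then stand; what a row does not reach is not made up. A row lasts 1/12 s, in which the tool goes at most 41.7 mm and 7.16 degrees, less where a joint would pass 70% of its speed; a pose out of reach is approached as far as the arm can. A call with a number of a shift or a turn outside -1 to 1 is refused whole. A call with a gripper value outside its range is refused whole. "gripper" is the closure, from -1 (fully open) to 1 (shut), set as the call begins (left out, the last holds). The fingers move at their own pace and stop on an object; "squeeze" is the grip in N (left out, the last holds). Time passes only in rows, so rows that do not move let the fingers close. It gives the time, the measured TCP pose, the force, the opening and the grip force at its end, in the units of the state.
- ctrl.sense(): the state, without advancing time (a new reading comes with each control period).
- ctrl.get_image(name): name is "side" or "top" or "wrist"; returns a dict with "img" (400x640x3 uint8, red, green, blue), "mtx" (3x3 intrinsics, pixels), "T" (4x4, takes a point from camera to world coordinates). Camera axes: x right, y down, z forward; pixel columns grow to the right and rows downward; lengths in m; the calibration is good to about 2 mm. A picture is of the moment at which its call begins. There is no depth.
- ctrl.close_job(): hands the job in; it is judged then, once.
The state is a dict: "time": time; "joint_positions": joint angles; "joint_vel": joint speeds; "tau": joint torques, N m; "ee_pos": TCP position; "ee_rot": TCP orientation; "force": force on the tool from outside, world axes, zero at the start; "ft_torque": the same for the moment, N m; "finger_gap": finger opening in m; "grip_force": force on a finger pad.
Only numpy, scipy, OpenCV 4.12 (cv2) and the standard library are available. Lean on these libraries where they do the work, as an engineer would, in place of code of your own. Each camera call takes 0.05 s, during which the arm holds its last target. There are 200 camera calls.

### The job

Zero the kitchen scale with the pie dish on its pan: press its round key to wake it, then the square key to set the unit, then the narrow bar key to zero it. Push each key fully down for a moment and let it come all the way back up before the next, one key at a time, and never press the cross-shaped off key. Do not bump the wire shelf above, and leave the dish and the other kitchenware where they stand.

Things in the scene. Friction and masses are not known exactly. Their poses are not given: they have to be found in the camera images.
- scale: White kitchen scale, fixed, 250 mm wide (its y), 260 mm deep (x from -150 to +110 mm), steel pan top at z = 70 mm. Origin on the cupboard floor under it, z up; its -x side, with the sloping key panel, looks roughly towards the robot.
- panel_mid (a point): Middle of the flat sloping key panel on the scale's front, at (-120, 0, 41) mm in the scale's frame, axes as the scale's. The panel's outward normal leans 0.65 rad (37 deg) from vertical to the scale's -x: (-0.605, 0, 0.796). Four black keys of equal height stand in a row through it along y, at y = -87, -29, 29, 87 mm; which key is where varies.
- key_round_top (a point): Centre of the top face of the round key (round disc, 38 mm across). The face stands 12 mm proud of the panel when up; the key's z axis is the panel's outward normal.
- key_round (a joint): Travel of the round key into the panel, along the panel's normal: 0 is up, 0.007 m fully down. It springs back; about 1 N starts it, 4 N takes it fully down.
- key_square_top (a point): Centre of the top face of the square key (square, 36 x 36 mm). The face stands 12 mm proud of the panel when up; the key's z axis is the panel's outward normal.
- key_square (a joint): Travel of the square key into the panel, along the panel's normal: 0 is up, 0.007 m fully down. It springs back; about 1 N starts it, 4 N takes it fully down.
- key_bar_top (a point): Centre of the top face of the bar key (narrow upright bar, 15 mm wide and 42 mm long up the slope). The face stands 12 mm proud of the panel when up; the key's z axis is the panel's outward normal.
- key_bar (a joint): Travel of the bar key into the panel, along the panel's normal: 0 is up, 0.007 m fully down. It springs back; about 1 N starts it, 4 N takes it fully down.
- key_cross_top (a point): Centre of the top face of the cross key (plus-shaped cross, 42 mm across with 13 mm wide arms; the off key, not to be used). The face stands 12 mm proud of the panel when up; the key's z axis is the panel's outward normal.
- key_cross (a joint): Travel of the cross key into the panel, along the panel's normal: 0 is up, 0.007 m fully down. It springs back; about 1 N starts it, 4 N takes it fully down.
- riser: Steel wire shelf riser, fixed, over the scale, same yaw. Origin on the floor at the scale's (within 6 mm). Wire top at z = 165 mm, x = -120 to +140 mm, y = -185 to +185 mm, wires 6 to 8 mm thick; the front wire runs just above the key row, so a gripper pointing straight down at a key hits it. Legs at y = +-185 mm, x = -30 and +130 mm.
- pie_dish: Round glass pie dish, 190 mm across the rim, 40 mm high, standing on the scale's pan. Origin at the centre of its underside.
- ramekin: Yellow ceramic ramekin, 84 mm across, 50 mm high, on the cupboard floor on the scale's -y side. Origin at the centre of its underside.
- brownie_tin: Square dark steel tin with cover, 134 mm square, 55 mm high, on the turntable. Origin at the centre of its underside.
- measuring_cups: Nested steel measuring cups, 68 mm across, 34 mm high, handles joined by a ring reaching 115 mm to +x, on the turntable. Origin under the cups' centre.
- turntable: White plastic turntable, disc 300 mm across, top at z = 30 mm, standing left of the scale. Origin on the floor under its centre.
There are look-alikes about, which are no part of the job. Of the things like the measuring_cups, leave any that is green; of the rest the smaller one is meant.

How it is judged:
By the outcome, as a careful person would: the job done as asked, in the order asked, and still so for the second after the job is handed in, with the robot touching nothing.
It also fails if it takes over 42 s, if anything falls off the work surface, if the arm or the gripper's body presses on something with over 40 N, if the wrist force passes 120 N, or if a joint passes its speed limit or range.

## Working session

There is one attempt and no reset: what is moved stays moved. The work goes in short steps, Python scripts to look and compute and a tool call to move; the robot and the scene stay as the last step left them, time stands still between calls to the robot, and variables do not carry over. Pictures are saved under pics/ and viewed, at most 10 in all, crops included, and the job is handed in when it is done.

Besides the shell and the picture viewer there is one more tool, called after "Request:" in YAML: its name, and indented under it one key for each argument. drive_tool: Moves the arm, as the interface text tells. Its arguments: {"type":"object","properties":{"steps":{"type":"array"},"gripper":{"type":"number"},"squeeze":{"type":"number"}},"required":["steps"]}

```bash
mkdir -p pics; python3 - <<'E'
from station import ctrl
import cv2,numpy as np,pickle
d={}
for n in("side","top","wrist"):
    r=ctrl.get_image(n);d[n]=r
    cv2.imwrite(f"pics/{n}0.png",r["img"][:,:,::-1])
    print(n,r["mtx"].round(1).tolist(),r["T"].round(3).tolist())
pickle.dump(d,open("v0.pkl","wb"))
s=ctrl.sense();print(s["time"],s["ee_pos"],s["ee_rot"],s["finger_gap"])
E
```

```text
side [[512.5, 0.0, 322.3], [0.0, 512.5, 200.0], [0.0, 0.0, 1.0]] [[0.973, -0.156, 0.171, 0.334], [-0.231, -0.695, 0.681, -0.853], [0.013, -0.702, -0.712, 1.052], [0.0, 0.0, 0.0, 1.0]]
top [[394.0, 0.0, 324.0], [0.0, 394.0, 199.3], [0.0, 0.0, 1.0]] [[0.02, -0.998, 0.053, 0.479], [-1.0, -0.02, 0.007, 0.067], [-0.006, -0.053, -0.999, 1.434], [0.0, 0.0, 0.0, 1.0]]
wrist [[311.3, 0.0, 312.4], [0.0, 311.3, 192.2], [0.0, 0.0, 1.0]] [[0.318, -0.906, -0.279, 0.245], [-0.948, -0.304, -0.092, -0.497], [-0.002, 0.294, -0.956, 0.373], [0.0, 0.0, 0.0, 1.0]]
0.15 [ 0.1744155  -0.52123816  0.30326537] [-3.14023151e+00 -1.68686131e-04  3.22772276e-01] 0.08517907115029824
```

View pics/top0.png

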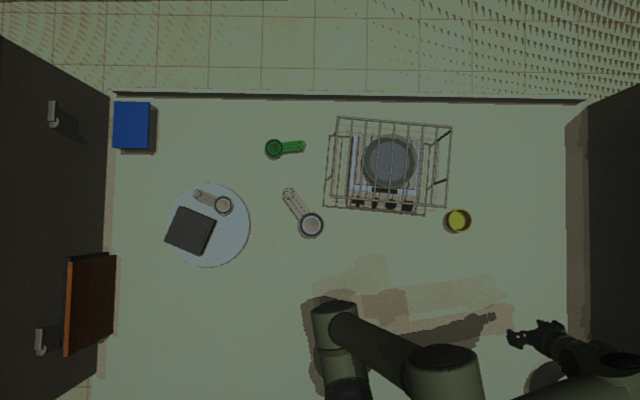

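View pics/side0.png

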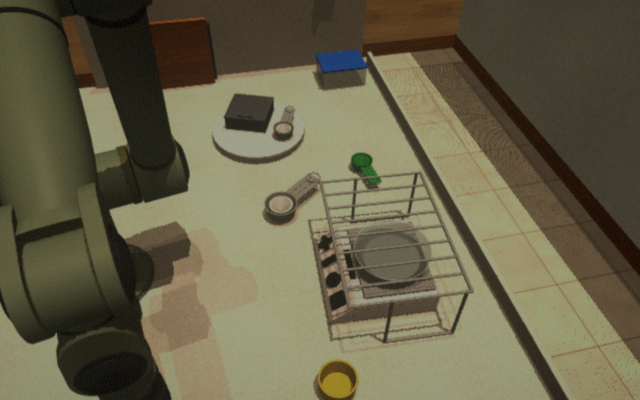

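Top: the scale and riser are at about (387,165), with the key row near (355–410,203). Side: the keys appear at (325,243) cross, (329,260) bar, (333,280) round and (338,299) square. I'll enlarge both to confirm.

```bash
python3 - <<'E'
import cv2,numpy as np,pickle
d=pickle.load(open("v0.pkl","rb"))
a=d["side"]["img"][225:325,300:360];b=d["top"]["img"][110:220,315:460]
a=cv2.resize(a,None,fx=6,fy=6,interpolation=2)[:600];b=cv2.resize(b,None,fx=3,fy=3,interpolation=2)
o=np.zeros((600,800,3),np.uint8);o[:600,:360]=a;o[:330,362:797]=b
o=np.clip(o*1.6,0,255).astype(np.uint8)
cv2.imwrite("pics/c1.png",o[:,:,::-1])
E
```

```text
(no output)
```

View pics/c1.png

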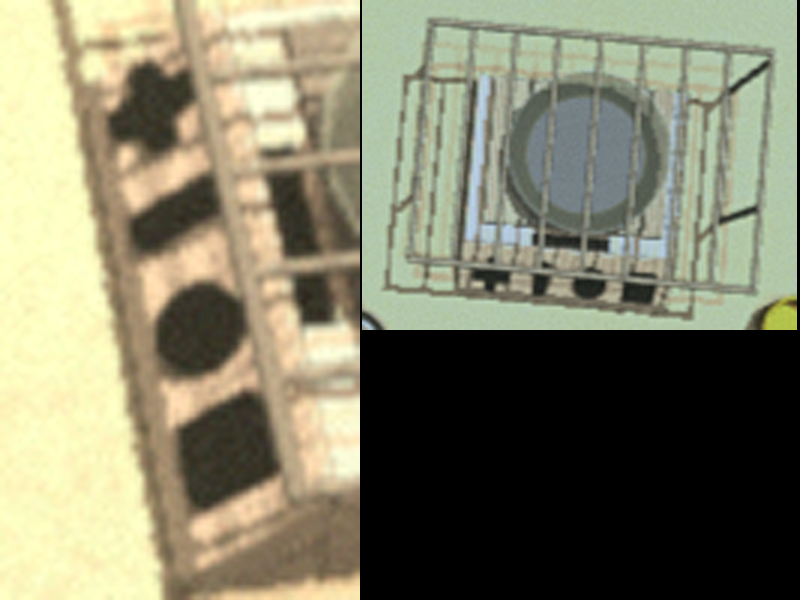

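```bash
cat > h.py <<'E'
import numpy as np,pickle
from scipy.optimize import least_squares
from scipy.spatial.transform import Rotation as R
def proj(r,P):
    T=r["T"];p=(P-T[:3,3])@T[:3,:3];q=p@r["mtx"].T;return q[:,:2]/q[:,2:]
def keys(x,y,w,z=.0506):
    ys=np.array([.087,.029,-.029,-.087]);L=np.c_[np.full(4,-.1273),ys,np.full(4,z)]
    return L@R.from_euler("z",w).as_matrix().T+[x,y,0]
E
python3 - <<'E'
from h import *
d=pickle.load(open("v0.pkl","rb"))
S=np.array([[325,242.8],[328.9,260.5],[333.3,280],[338,300]])
U=np.array([[357.7,201.7],[375,202.7],[391,204.7],[407,206]])
f=lambda p,z=.0506:np.r_[(proj(d["side"],keys(*p[:3],z=p[3] if len(p)>3 else z))-S).ravel(),(proj(d["top"],keys(*p[:3],z=p[3] if len(p)>3 else z))-U).ravel()]
for p0 in([.6,-.1,0],[.6,-.1,0,.05]):
    r=least_squares(f,p0);print(r.x,r.fun.round(1))
    print(keys(*r.x[:3]).round(4).tolist())
r=least_squares(lambda p:f(p)[:8],[.6,-.1,0]);print("side only",r.x,r.fun.round(1))
E
```

```text
[ 0.66785071 -0.13974267 -0.06572073] [-0.1 -0.5  0.  -0.3 -0.1 -0.6 -0.2 -0.2  0.8 -0.  -0.1  0.4  0.4 -0.2
  0.9 -0.1]
[[0.5465, -0.0446, 0.0506], [0.5427, -0.1024, 0.0506], [0.5389, -0.1603, 0.0506], [0.5351, -0.2182, 0.0506]]
[ 0.66829009 -0.13849919 -0.06548703  0.04718777] [-0.  -0.1  0.1  0.2 -0.1 -0.2 -0.2  0.2  0.3 -0.1 -0.5  0.3 -0.1 -0.3
  0.4 -0.2]
[[0.547, -0.0434, 0.0506], [0.5432, -0.1012, 0.0506], [0.5394, -0.1591, 0.0506], [0.5356, -0.217, 0.0506]]
side only [ 0.66774828 -0.14065726 -0.06330338] [-0.1 -0.1  0.1  0.1  0.  -0.2 -0.   0.2]
```

Keys from +y to -y are cross, bar, round, square. The crop confirms the shapes, and the fit has residuals under 1 px, with a key height of 47 mm against 50.6 mm given. The plan is to shut the fingers and turn the tool so the camera faces the robot. Then I'll tilt by 0.65 rad and press along the panel normal.

```bash
cat >> h.py <<'E'
def rel(p,rot,pt,Rt):
    """remaining shift and turn in tool axes, in units"""
    A=R.from_euler("xyz",rot);return A.inv().apply(np.array(pt)-p)/.02,(A.inv()*Rt).as_rotvec()/.08
def goal(w):return R.from_euler("z",w)*R.from_matrix(np.array([[-.796,0,.605],[0,1,0],[-.605,0,-.796]]))
E
python3 - <<'E'
from h import *
from station import ctrl
s=ctrl.sense();p=s["ee_pos"].copy();A=R.from_euler("xyz",s["ee_rot"])
w0=s["ee_rot"][2];dy=np.pi-.0655-w0;n=36
st=(np.array([.42,-.15,.29])-p)/n
print(dy/.08/n)
for i in range(n):
    print((A.inv().apply(st)/.02).round(2).tolist(),end=";")
    A=A*R.from_rotvec([0,0,-dy/n])
E
```

```text
0.956014020125299
[0.49, -0.38, 0.02];[0.51, -0.34, 0.02];[0.54, -0.3, 0.02];[0.56, -0.26, 0.02];[0.58, -0.22, 0.02];[0.59, -0.17, 0.02];[0.61, -0.13, 0.02];[0.61, -0.08, 0.02];[0.62, -0.03, 0.02];[0.62, 0.02, 0.02];[0.62, 0.06, 0.02];[0.61, 0.11, 0.02];[0.6, 0.16, 0.02];[0.58, 0.2, 0.02];[0.57, 0.24, 0.02];[0.55, 0.29, 0.02];[0.52, 0.33, 0.02];[0.5, 0.37, 0.02];[0.47, 0.4, 0.02];[0.44, 0.44, 0.02];[0.4, 0.47, 0.02];[0.36, 0.5, 0.02];[0.32, 0.53, 0.02];[0.28, 0.55, 0.02];[0.24, 0.57, 0.02];[0.2, 0.59, 0.02];[0.15, 0.6, 0.02];[0.1, 0.61, 0.02];[0.06, 0.62, 0.02];[0.01, 0.62, 0.02];[-0.04, 0.62, 0.02];[-0.08, 0.61, 0.02];[-0.13, 0.6, 0.02];[-0.18, 0.59, 0.02];[-0.22, 0.58, 0.02];[-0.26, 0.56, 0.02];
```

Request:
drive_tool:
  steps:
    - [[0.5,-0.4,0],[0,0,-0.95]]
    - [[0.5,-0.35,0],[0,0,-0.95]]
    - [[0.55,-0.3,0],[0,0,-0.95]]
    - [[0.55,-0.25,0],[0,0,-0.95]]
    - [[0.6,-0.2,0],[0,0,-0.95]]
  gripper: 1
  squeeze: 20

```text
time: 0.57
ee_pos: [0.2092, -0.4692, 0.3036]
ee_rot: [-3.141, -0.0, 0.706]
force: [0.4, 0.3, -0.5]
finger_gap: 0.0254
grip_force: 0.0
```

Request:
drive_tool:
  steps:
    - [[0.6,-0.15,0],[0,0,-0.95]]
    - [[0.6,-0.1,0],[0,0,-0.95]]
    - [[0.6,-0.1,0],[0,0,-0.95]]
    - [[0.6,0,0],[0,0,-0.95]]
    - [[0.6,0,0],[0,0,-0.95]]

```text
time: 0.98
ee_pos: [0.2437, -0.4192, 0.3037]
ee_rot: [-3.141, -0.0, 1.087]
force: [-0.5, -0.4, -0.5]
finger_gap: 0.0001
grip_force: 0.0
```

Tracking is good, so I'll continue.

Request:
drive_tool:
  steps:
    - [[0.6,0.05,0],[0,0,-0.95]]
    - [[0.6,0.1,0],[0,0,-0.95]]
    - [[0.6,0.15,0],[0,0,-0.95]]
    - [[0.6,0.2,0],[0,0,-0.95]]
    - [[0.55,0.25,0],[0,0,-0.95]]

```text
time: 1.4
ee_pos: [0.2774, -0.3679, 0.3037]
ee_rot: [-3.141, -0.001, 1.467]
force: [0.6, -0.7, -0.0]
finger_gap: 0.0
grip_force: 0.0
```

Request:
drive_tool:
  steps:
    - [[0.55,0.3,0],[0,0,-0.95]]
    - [[0.5,0.35,0],[0,0,-0.95]]
    - [[0.5,0.35,0],[0,0,-0.95]]
    - [[0.45,0.4,0],[0,0,-0.95]]
    - [[0.45,0.45,0],[0,0,-0.95]]

```text
time: 1.82
ee_pos: [0.3124, -0.3172, 0.3037]
ee_rot: [-3.141, -0.0, 1.846]
force: [0.9, -0.3, 0.5]
finger_gap: 0.0002
grip_force: 0.0
```

Request:
drive_tool:
  steps:
    - [[0.4,0.45,0],[0,0,-0.95]]
    - [[0.35,0.5,0],[0,0,-0.95]]
    - [[0.3,0.55,0],[0,0,-0.95]]
    - [[0.3,0.55,0],[0,0,-0.95]]
    - [[0.25,0.55,0],[0,0,-0.95]]

```text
time: 2.23
ee_pos: [0.3467, -0.2663, 0.3037]
ee_rot: [-3.142, -0.0, 2.227]
force: [-0.7, -0.1, 0.5]
finger_gap: -0.0002
grip_force: 0.0
```

Request:
drive_tool:
  steps:
    - [[0.2,0.6,0],[0,0,-0.95]]
    - [[0.15,0.6,0],[0,0,-0.95]]
    - [[0.1,0.6,0],[0,0,-0.95]]
    - [[0.05,0.6,0],[0,0,-0.95]]
    - [[0,0.6,0],[0,0,-0.95]]

```text
time: 2.65
ee_pos: [0.3815, -0.216, 0.3037]
ee_rot: [3.142, -0.0, 2.607]
force: [-1.1, -0.1, -0.1]
finger_gap: -0.0003
grip_force: 0.0
```

Request:
drive_tool:
  steps:
    - [[0,0.6,0],[0,0,-0.95]]
    - [[-0.1,0.6,0],[0,0,-0.95]]
    - [[-0.1,0.6,0],[0,0,-0.95]]
    - [[-0.2,0.6,0],[0,0,-0.95]]
    - [[-0.2,0.6,0],[0,0,-0.95]]

```text
time: 3.07
ee_pos: [0.4154, -0.1646, 0.3037]
ee_rot: [3.142, -0.0, 2.986]
force: [0.0, 0.4, -0.9]
finger_gap: 0.0004
grip_force: 0.0
```

Request:
drive_tool:
  steps:
    - [[0,0,0],[0,-1,0]]
    - [[0,0,0],[0,-1,0]]
    - [[0,0,0],[0,-1,0]]
    - [[0,0,0],[0,-1,0]]
    - [[0,0,0],[0,-1,0]]

```text
time: 3.48
ee_pos: [0.415, -0.1649, 0.304]
ee_rot: [-3.141, 0.404, 2.983]
force: [-0.6, -0.0, 0.9]
finger_gap: -0.0
grip_force: 0.0
```

Request:
drive_tool:
  steps:
    - [[0,0,0],[0,-1,0]]
    - [[0,0,0],[0,-1,0]]
    - [[0,0,0],[0,-1,0]]
    - [[0,0,0],[0,0,0]]

```text
time: 3.82
ee_pos: [0.4127, -0.1638, 0.3017]
ee_rot: [3.14, 0.639, 2.981]
force: [-1.6, 0.4, -1.0]
finger_gap: -0.0002
grip_force: 0.0
```

```bash
cat > go.py <<'E'
import sys,cv2;from h import *;from station import ctrl
k={"cross":0,"bar":1,"round":2,"square":3}[sys.argv[1]];back=float(sys.argv[2])
P=(.668,-.1392,-.0655)
s=ctrl.sense();G=goal(P[2]);z=G.apply([0,0,1])
t=keys(*P)[k]-z*(.073+back)
a,b=rel(s["ee_pos"],s["ee_rot"],t,G);print(s["time"],"target",t.round(4),"shift",a.round(2),"turn",b.round(2),"f",s["force"].round(1),s["joint_positions"].round(2))
if len(sys.argv)>3:
    d={n:ctrl.get_image(n) for n in("side","wrist")};pickle.dump(d,open("v1.pkl","wb"))
    o=np.vstack([cv2.resize(d["side"]["img"][210:335,250:400],(600,500))[:300+0],d["wrist"]["img"][:300,20:620]])
    cv2.imwrite(sys.argv[3],np.clip(o*1.4,0,255).astype(np.uint8)[:,:,::-1])
E
python3 go.py round .03
```

```text
3.8167 target [ 0.4769 -0.1557  0.1326] shift [2.55 0.9  8.64] turn [-0.7  -0.13 -0.95] f [-1.6  0.4 -1. ] [-0.71 -0.2  -0.95  0.26  0.32 -0.46]
```

Request:
drive_tool:
  steps:
    - [[0.6,0.2,0.5],[-0.35,-0.05,-0.5]]
    - [[0.6,0.2,0.9],[-0.35,-0.05,-0.45]]
    - [[0.6,0.2,0.9],[0,0,0]]
    - [[0.6,0.2,0.9],[0,0,0]]
    - [[0,0,0.9],[0,0,0]]

```text
time: 4.23
ee_pos: [0.4262, -0.1486, 0.2071]
ee_rot: [3.14, 0.642, 3.075]
force: [0.9, -0.5, 0.3]
finger_gap: 0.0001
grip_force: 0.0
```

Request:
drive_tool:
  steps:
    - [[0,0,0.9],[0,0,0]]
    - [[0,0,0.9],[0,0,0]]
    - [[0,0,0.9],[0,0,0]]
    - [[0,0,0.9],[0,0,0]]
    - [[0,0,0],[0,0,0]]

```text
time: 4.65
ee_pos: [0.4723, -0.1528, 0.1497]
ee_rot: [3.141, 0.644, 3.078]
force: [-0.2, 0.1, 0.2]
finger_gap: -0.0003
grip_force: 0.0
```

```bash
python3 go.py round .03 pics/p1.png
```

```text
4.65 target [ 0.4769 -0.1557  0.1326] shift [ 0.32 -0.13  0.83] turn [ 0.02 -0.08  0.02] f [-0.2  0.1  0.2] [-0.61  0.24 -1.07 -0.31  0.32 -0.45]
```

View pics/p1.png

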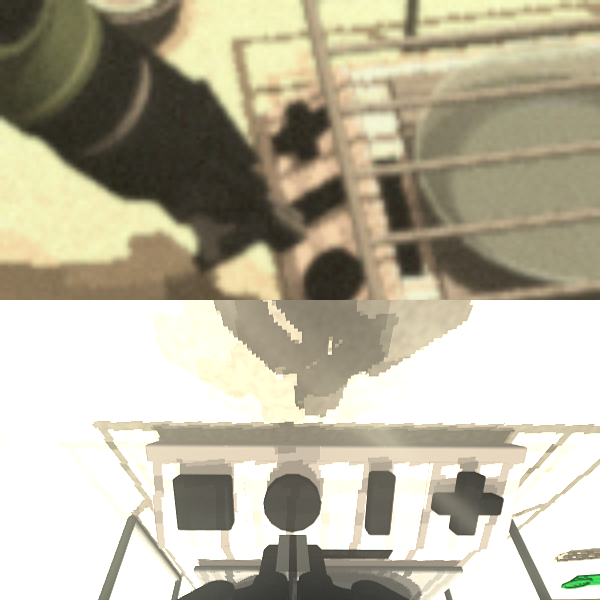

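The wrist view shows, left to right, square (225,202), round (312,202), bar (399,202) and cross (487,202). The fingers line up with the round key, and the wire is well clear. I'll refine the fit with this third view.

```bash
python3 - <<'E'
from h import *
d=pickle.load(open("v0.pkl","rb"));w=pickle.load(open("v1.pkl","rb"))["wrist"]
S=np.array([[325,242.8],[328.9,260.5],[333.3,280],[338,300]])
W=np.array([[487,203],[399.5,202],[312,202],[224,202]])
print(proj(w,keys(.668,-.1392,-.0655)).round(1).tolist())
g=lambda p:(proj(w,keys(*p))-W).ravel()
for f in(g,lambda p:np.r_[g(p)*.4,(proj(d["side"],keys(*p))-S).ravel()]):
    r=least_squares(f,[.668,-.139,-.065]);print(r.x.round(4),r.fun.round(1))
E
```

```text
[[484.9, 208.5], [396.2, 208.4], [307.3, 208.4], [218.2, 208.3]]
[ 0.6627 -0.1386 -0.0817] [ 4.2  2.2  1.9  2.3 -1.3  1.4 -4.7  0.5]
[ 0.6656 -0.1374 -0.0628] [ 0.7  1.3 -0.2  1.7 -1.1  1.7 -1.9  1.7 -1.2 -0.9 -1.1 -0.7 -1.2 -1.1
 -1.3 -0.7]
```

```bash
sed -i 's/^P=.*/P=(.667,-.138,-.065)/' go.py; python3 go.py round .01
```

```text
4.75 target [ 0.488  -0.1554  0.1167] shift [ 0.36 -0.1   1.89] turn [ 0.01 -0.07  0.01] f [-0.2 -0.7  0.6] [-0.61  0.24 -1.07 -0.31  0.32 -0.45]
```

Request:
drive_tool:
  steps:
    - [[0.35,-0.1,0.5],[0,0,0]]
    - [[0,0,0.5],[0,0,0]]
    - [[0,0,0.5],[0,0,0]]
    - [[0,0,0.2],[0,0,0]]
    - [[0,0,0],[0,0,0]]

```text
time: 5.17
ee_pos: [0.4861, -0.1558, 0.121]
ee_rot: [-3.14, 0.648, 3.078]
force: [-0.6, 0.4, -0.7]
finger_gap: -0.0001
grip_force: 0.0
```

```bash
python3 go.py round 0
```

```text
5.1667 target [ 0.494  -0.1558  0.1087] shift [0.06 0.03 0.73] turn [-0.01 -0.03  0.01] f [-0.6  0.4 -0.7] [-0.6   0.35 -1.07 -0.42  0.31 -0.44]
```

Request:
drive_tool:
  steps:
    - [[0,0,0.4],[0,0,0]]
    - [[0,0,0.3],[0,0,0]]
    - [[0,0,0.1],[0,0,0]]
    - [[0,0,0],[0,0,0]]

```text
time: 5.5
ee_pos: [0.4961, -0.1565, 0.1081]
ee_rot: [-3.14, 0.649, 3.078]
force: [0.6, -1.5, 1.8]
finger_gap: 0.0003
grip_force: 0.9
```

Request:
drive_tool:
  steps:
    - [[0,0,0.1],[0,0,0]]
    - [[0,0,0.1],[0,0,0]]
    - [[0,0,0],[0,0,0]]

```text
time: 5.75
ee_pos: [0.4983, -0.1566, 0.1051]
ee_rot: [-3.14, 0.649, 3.078]
force: [-0.4, 0.1, 3.7]
finger_gap: -0.0004
grip_force: 1.7
```

Request:
drive_tool:
  steps:
    - [[0,0,0.1],[0,0,0]]
    - [[0,0,0.1],[0,0,0]]
    - [[0,0,0],[0,0,0]]

```text
time: 6.0
ee_pos: [0.4995, -0.1566, 0.1033]
ee_rot: [-3.139, 0.65, 3.078]
force: [-27.4, 1.1, 39.3]
finger_gap: 0.0001
grip_force: 23.5
```

```bash
python3 go.py round 0
```

```text
6.0 target [ 0.494  -0.1558  0.1087] shift [ 0.05  0.02 -0.38] turn [-0.02  0.01  0.01] f [-27.4   1.1  39.3] [-0.58  0.41 -1.05 -0.48  0.3  -0.42]
```

The key bottomed out 7.6 mm below its nominal top, as expected. I'll ease the force slightly, hold, then retreat.

Request:
drive_tool:
  steps:
    - [[0,0,-0.05],[0,0,0]]
    - [[0,0,0],[0,0,0]]
    - [[0,0,0],[0,0,0]]
    - [[0,0,0],[0,0,0]]

```text
time: 6.33
ee_pos: [0.4992, -0.1566, 0.1037]
ee_rot: [-3.139, 0.65, 3.078]
force: [-16.2, 0.4, 24.1]
finger_gap: 0.0002
grip_force: 14.7
```

Request:
drive_tool:
  steps:
    - [[0,0,-0.5],[0,0,0]]
    - [[0,0,-0.5],[0,0,0]]
    - [[0,0,-0.5],[0,0,0]]
    - [[0,0,-0.5],[0,0,0]]
    - [[0,0,0],[0,0,0]]

```text
time: 6.75
ee_pos: [0.4747, -0.1545, 0.1348]
ee_rot: [-3.141, 0.647, 3.077]
force: [0.2, 0.2, 0.5]
finger_gap: 0.0003
grip_force: 0.0
```

```bash
python3 go.py square .02
```

```text
6.75 target [ 0.4782 -0.2129  0.1246] shift [ 0.02 -2.9   0.62] turn [-0.   -0.03  0.01] f [0.2 0.2 0.5] [-0.61  0.29 -1.08 -0.38  0.32 -0.45]
```

Request:
drive_tool:
  steps:
    - [[0,-0.6,0],[0,0,0]]
    - [[0,-0.8,0],[0,0,0]]
    - [[0,-0.8,0],[0,0,0]]
    - [[0,-0.7,0],[0,0,0]]
    - [[0,0,0.5],[0,0,0]]

```text
time: 7.17
ee_pos: [0.4785, -0.216, 0.1271]
ee_rot: [-3.138, 0.649, 3.076]
force: [1.0, -0.3, -0.1]
finger_gap: 0.0
grip_force: 0.0
```

Request:
drive_tool:
  steps:
    - [[0,0,0.5],[0,0,0]]
    - [[0,0,0.4],[0,0,0]]
    - [[0,0,0],[0,0,0]]

```text
time: 7.42
ee_pos: [0.4889, -0.2136, 0.1105]
ee_rot: [3.141, 0.646, 3.077]
force: [-0.8, 0.3, -0.5]
finger_gap: 0.0004
grip_force: 0.0
```

```bash
python3 go.py square 0 pics/p2.png
```

```text
7.4167 target [ 0.4902 -0.2137  0.1087] shift [ 0.   -0.    0.11] turn [ 0.01 -0.05  0.01] f [-0.8  0.3 -0.5] [-0.71  0.4  -1.   -0.37  0.37 -0.54]
```

View pics/p2.png

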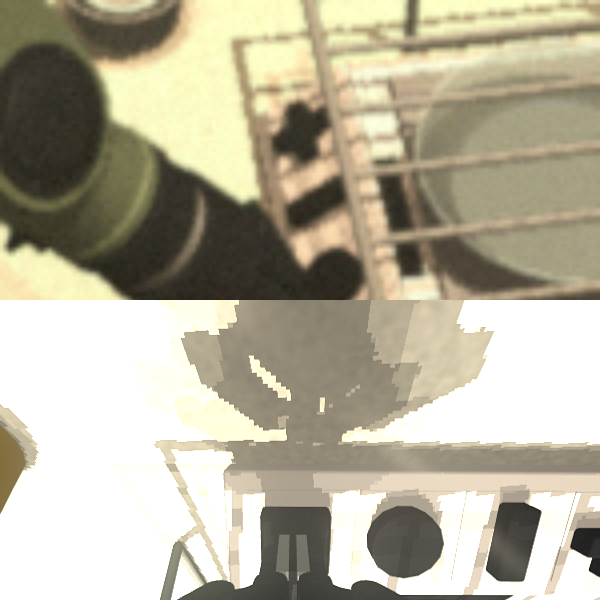

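The wrist view shows the tips over the square key, centred near column 296, and the round key is back up. Next I press about 7.5 mm beyond the top.

Request:
drive_tool:
  steps:
    - [[0,0,0.2],[0,0,0]]
    - [[0,0,0.1],[0,0,0]]
    - [[0,0,0.1],[0,0,0]]
    - [[0,0,0],[0,0,0]]

```text
time: 7.85
ee_pos: [0.4935, -0.2139, 0.1055]
ee_rot: [-3.141, 0.648, 3.078]
force: [-2.3, 1.5, 2.6]
finger_gap: 0.0002
grip_force: 1.6
```

Request:
drive_tool:
  steps:
    - [[0,0,0.05],[0,0,0]]
    - [[0,0,0],[0,0,0]]

```text
time: 8.02
ee_pos: [0.494, -0.2139, 0.1048]
ee_rot: [-3.141, 0.648, 3.078]
force: [-3.3, 1.6, 2.3]
finger_gap: -0.0
grip_force: 1.8
```

Request:
drive_tool:
  steps:
    - [[0,0,0.05],[0,0,0]]
    - [[0,0,0.05],[0,0,0]]
    - [[0,0,0],[0,0,0]]

```text
time: 8.27
ee_pos: [0.4947, -0.214, 0.1038]
ee_rot: [-3.141, 0.648, 3.077]
force: [-15.7, 3.5, 17.3]
finger_gap: 0.0002
grip_force: 11.0
```

Request:
drive_tool:
  steps:
    - [[0,0,0],[0,0,0]]
    - [[0,0,0],[0,0,0]]
    - [[0,0,0],[0,0,0]]
    - [[0,0,0],[0,0,0]]

```text
time: 8.6
ee_pos: [0.4947, -0.214, 0.1038]
ee_rot: [-3.141, 0.648, 3.077]
force: [-13.1, 3.5, 14.8]
finger_gap: 0.0002
grip_force: 10.0
```

Request:
drive_tool:
  steps:
    - [[0,0,-0.5],[0,0,0]]
    - [[0,0,-0.5],[0,0,0]]
    - [[0,0,-0.5],[0,0,0]]
    - [[0,0,-0.5],[0,0,0]]
    - [[0,0,0],[0,0,0]]

```text
time: 9.02
ee_pos: [0.4714, -0.2135, 0.1365]
ee_rot: [-3.138, 0.65, 3.078]
force: [0.9, -0.3, -0.1]
finger_gap: 0.0001
grip_force: 0.0
```

```bash
python3 go.py bar .02
```

```text
9.0167 target [ 0.4857 -0.0971  0.1246] shift [0.08 5.85 0.66] turn [-0.03 -0.    0.02] f [ 0.9 -0.3 -0.1] [-0.74  0.31 -1.01 -0.29  0.39 -0.57]
```

Request:
drive_tool:
  steps:
    - [[0,0.8,0],[0,0,0]]
    - [[0,1,0],[0,0,0]]
    - [[0,1,0],[0,0,0]]
    - [[0,1,0],[0,0,0]]
    - [[0,1,0],[0,0,0]]

```text
time: 9.43
ee_pos: [0.4781, -0.1166, 0.1352]
ee_rot: [-3.14, 0.649, 3.078]
force: [-0.2, 0.2, 0.4]
finger_gap: 0.0001
grip_force: 0.0
```

Request:
drive_tool:
  steps:
    - [[0,0.8,0],[0,0,0]]
    - [[0,0.2,0.3],[0,0,0]]
    - [[0,0,0.4],[0,0,0]]
    - [[0,0,0],[0,0,0]]

```text
time: 9.77
ee_pos: [0.4884, -0.0978, 0.1233]
ee_rot: [-3.14, 0.649, 3.079]
force: [0.0, 0.2, 0.9]
finger_gap: -0.0001
grip_force: 0.0
```

```bash
python3 go.py bar 0 pics/p3.png
```

```text
9.7667 target [ 0.4978 -0.0979  0.1087] shift [0.07 0.02 0.86] turn [-0.01 -0.02  0.03] f [0.  0.2 0.9] [-0.45  0.33 -1.12 -0.48  0.23 -0.32]
```

View pics/p3.png

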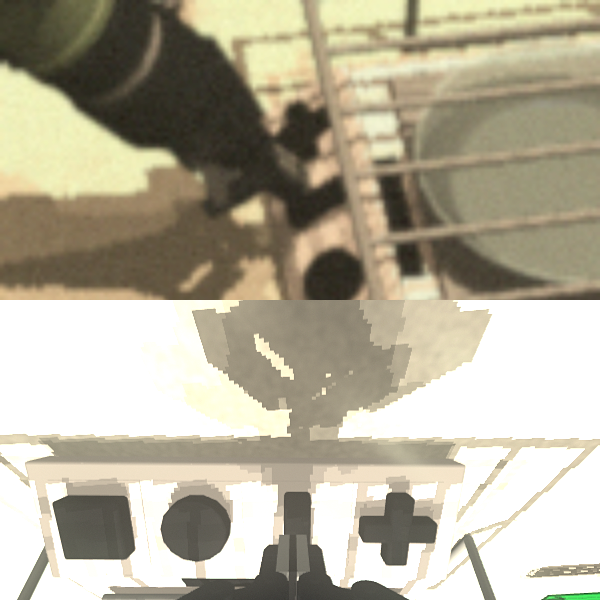

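The tips are at column 292 and the bar at about 297, so it sits some 2 mm to +y. I'll nudge across and press; the other keys are clear and up.

Request:
drive_tool:
  steps:
    - [[0,0.1,0.4],[0,0,0]]
    - [[0,0,0.4],[0,0,0]]
    - [[0,0,0.2],[0,0,0]]
    - [[0,0,0.1],[0,0,0]]
    - [[0,0,0],[0,0,0]]

```text
time: 10.28
ee_pos: [0.5012, -0.097, 0.1062]
ee_rot: [-3.14, 0.648, 3.078]
force: [-0.3, -0.5, 3.5]
finger_gap: -0.0001
grip_force: 1.3
```

Request:
drive_tool:
  steps:
    - [[0,0,0.05],[0,0,0]]
    - [[0,0,0.05],[0,0,0]]
    - [[0,0,0],[0,0,0]]

```text
time: 10.53
ee_pos: [0.502, -0.0969, 0.1051]
ee_rot: [-3.14, 0.649, 3.078]
force: [-0.8, -2.0, 4.2]
finger_gap: 0.0
grip_force: 1.6
```

Request:
drive_tool:
  steps:
    - [[0,0,0.05],[0,0,0]]
    - [[0,0,0.05],[0,0,0]]
    - [[0,0,0],[0,0,0]]

```text
time: 10.78
ee_pos: [0.5029, -0.0969, 0.1038]
ee_rot: [-3.139, 0.649, 3.078]
force: [-7.7, -1.7, 12.6]
finger_gap: 0.0002
grip_force: 7.2
```

Request:
drive_tool:
  steps:
    - [[0,0,0.02],[0,0,0]]
    - [[0,0,0],[0,0,0]]
    - [[0,0,0],[0,0,0]]
    - [[0,0,0],[0,0,0]]

```text
time: 11.12
ee_pos: [0.503, -0.0969, 0.1037]
ee_rot: [-3.139, 0.649, 3.078]
force: [-10.1, -1.5, 15.0]
finger_gap: -0.0001
grip_force: 8.9
```

Request:
drive_tool:
  steps:
    - [[0,0,-0.5],[0,0,0]]
    - [[0,0,-0.8],[0,0,0]]
    - [[0,0,-0.8],[0,0,0]]
    - [[0,0,-0.8],[0,0,0]]
    - [[0,0,-0.8],[0,0,0]]

```text
time: 11.53
ee_pos: [0.4574, -0.0927, 0.1616]
ee_rot: [3.14, 0.646, 3.077]
force: [0.4, -0.1, 0.3]
finger_gap: -0.0004
grip_force: 0.0
```

Request:
drive_tool:
  steps:
    - [[0,0,-0.6],[0,0,0]]
    - [[0,0,0],[0,0,0]]
    - [[0,0,0],[0,0,0]]

```text
time: 11.78
ee_pos: [0.4514, -0.093, 0.1717]
ee_rot: [-3.141, 0.649, 3.078]
force: [0.5, -0.5, -1.2]
finger_gap: -0.0002
grip_force: 0.0
```

```bash
python3 go.py bar .05 pics/p4.png; python3 - <<'E'
from station import ctrl
import cv2,numpy as np,pickle
a=pickle.load(open("v0.pkl","rb"))["side"]["img"];b=pickle.load(open("v1.pkl","rb"))
o=np.hstack([a[180:400,300:480],b["side"]["img"][180:400,300:480]]);o=cv2.resize(o,None,fx=2,fy=2)
w=cv2.resize(b["wrist"]["img"],(0,0),fx=.25,fy=.25);o[:100,-160:]=w
cv2.imwrite("pics/f.png",o[:,:,::-1])
E
```

```text
11.7833 target [ 0.4676 -0.096   0.1485] shift [ 0.05 -0.1   1.42] turn [-0.   -0.01  0.01] f [ 0.5 -0.5 -1.2] [-0.49  0.12 -1.15 -0.31  0.25 -0.35]
```

View pics/f.png

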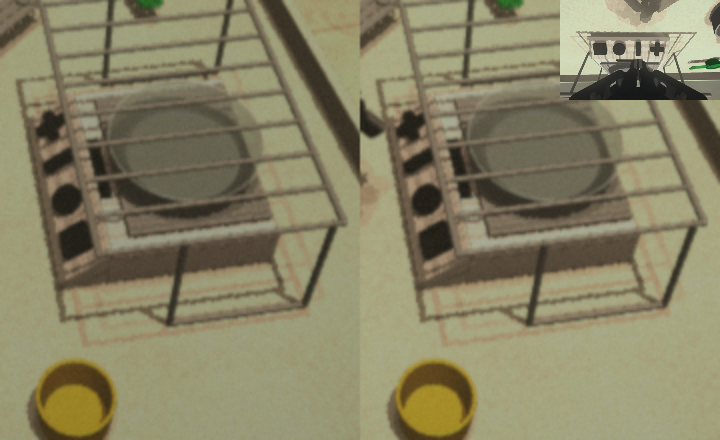

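The before and after crops match: dish, riser and ramekin haven't moved, the keys are up, and the gripper is clear.

```bash
python3 -c "
from station import ctrl
print(ctrl.close_job())"
```

```text
the job is handed in; nothing more can be done
None
```

I pressed the round, square and bar keys in that order, each fully down and released, and handed the job in at about 12 s with the cross key, wire shelf, dish and ramekin untouched; the round-key press briefly peaked at about 48 N at the fingertips, and the hand-in gave no verdict.

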